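# Latch the wide trumpet case

### The job

The wide case of finished trumpets is packed: fasten its draw latch. With the lever still standing, swing the wire loop over so that it drops in front of the keeper on the lid, then press the lever back and down past centre until it lies flat and the loop holds the lid drawn in. Leave the latch of the narrow case as it is, open.

Things in the scene. Friction and masses are not known exactly. Their poses are not given: they have to be found in the camera images.
- keeper (a point): Seat for the loop's bar on the wide case's lid: just in front of a steel tab 24 mm wide, under its lip, which overhangs to the front (lip top 10 mm above the seat). Case top 5 mm below. x points level (3 deg tilt) to the case's rear, y along the seam, z up. The lever's pivot axis, along y, lies 57 mm to +x and 11 mm higher. The lid is sprung some 5 mm ajar; the latch draws it in.
- lever_end (a point): Free end, mid thickness, of the wide case's lever, a steel plate 30 mm wide, 4 thick, 65 long from its pivot. x runs pivot to end; z is normal to the face to press, facing the keeper while it stands. Starts 75 to 92 deg up, stays where left. Pushed with 1 to 10 N it turns to the rear and lies level on its stop. With the loop hooked it springs back up to 48 deg if left above 15, stays down below 7.
- bail_bar (a point): Middle of the end bar of the wide case's wire loop: 6 mm wire, legs 44 mm apart, 84 mm from bar to its hinge on the lever, 32 mm from the lever's pivot. y along the bar, x from bar to hinge. Starts thrown back to the rear on a stop, bar higher than the lever's end. Swings freely; pushed to the front past upright it falls before the keeper and slips under the lip as the lever goes down.
- other_bail_bar (a point): Loop bar of a like open latch on the narrow case; not to be disturbed. Both cases are green painted boxes standing upright, fixed, 176 mm deep, 120 high; the front 60 mm is the lid, hinged at the foot, and the latch lies across the seam in the middle of the top. The wide one is 260 mm wide, the narrow one 150.

How it is judged:
On the way:
1. the wide case's loop lies hooked in front of the keeper (bar within 25 mm of its seat and under the lip's top) while the lever still stands (over 45 degrees) (distance between bail_bar and keeper below 0.025 m and z of bail_bar in the frame of keeper below 0.008 m and x of bail_bar in the frame of keeper below 0.002 m and angle between lever_end's own z axis and vertical above 0.785 rad), for 0.2 s.
At the end, for the whole second after the job is handed in: The wide case's lever lies flat (within 8 degrees of level) and its loop's bar is seated in the keeper (within 8 mm of the seat), so the lid is drawn in (angle between lever_end's own z axis and vertical below 0.14 rad and distance between bail_bar and keeper below 0.008 m); the robot touches nothing.
It fails at once if the narrow case's open latch was disturbed (its loop's bar moved more than 25 mm) (distance of other_bail_bar from where it was at the start of the episode above 0.025 m).
It also fails if it takes over 35 s, if anything falls off the work surface, if the arm or the gripper's body presses on something with over 40 N, if the wrist force passes 120 N, or if a joint passes its speed limit or range.

### The arm

A 6-joint arm with a two-finger parallel gripper is mounted at the origin on the work surface. World frame = base frame: x ahead of the robot, y to its left, z up, the work surface at z = 0. Lengths are in m, angles in rad, forces in N, time in s.
With the tool pointing down it reaches from about 0.3 to 0.875 m from the base axis. Payload 6.4 kg.
Tool frame: the origin (TCP) lies at the very end of the fingers, on their centre line; the grasp point (between the pads) lies 19 mm behind it (manip.grip_depth is the z of the grasp point in the tool frame, in m); z points along the fingers, y is the direction in which the jaws open and shut (so a half turn about z gives the same grasp; the last joint's range is limited). The gripper opens to 88 mm and grips with 3 to 60 N. Pads are 18 mm wide; open, the fingers measure 123 mm over their backs; the gripper's body (75 mm by 187 mm) begins 45 mm behind the grasp point.
Start: joints at [0.995, 0.181, 1.607, -0, 1.354, -0.206], TCP at [0.208, 0.536, 0.239] pointing down, gripper open.
Joint ranges: [-2.99, 2.99], [-0.89, 2.07], [0.3, 2.58], [-1.14, 4.28], [0, 2.63], [-3.12, 3.12]. Speed limits (rad/s): [2.57, 2.57, 3.01, 3.14, 3.14, 3.14].

### API

Orientations are given as a 3x3 rotation matrix whose columns are the frame's x, y, z axes.
In Python, from cell import monitor, optics, manip gives the robot as it stands.
- The arm moves only by the tool carry_out, never from a script. Its arguments are lists of equal length, an entry for each row: "jaw": the closure, from -1 (fully open) to 1 (shut); "linear": the shift along the tool's x, y, z in mm, a list of three; "rotation": the turn, a rotation vector about the tool's x, y, z in rad, a list of three. In form: {"jaw": [jaw, ...], "linear": [[tx, ty, tz], ...], "rotation": [[wx, wy, wz], ...]}. A call has 1 to 10 rows; each row shifts and turns the commanded pose from where the row before left it, along the tool's axes as they then stand; what a row does not reach is not made up. A row lasts 1/10 s, in which the tool goes at most 50 mm and 8.59 degrees, less where a joint would pass 70% of its speed; a pose out of reach is approached as far as the arm can. A call is refused whole if a number of a shift passes 50 or a number of a turn 0.15, either way. A call with a gripper value outside its range is refused whole. The fingers move at their own pace and stop on an object; "newtons" is the grip in N (left out, the last holds). Time passes only in rows, so rows that do not move let the fingers close. It gives the time, the measured TCP pose, the force and the opening at its end, in the units of the state.
- monitor.read_state(): the state, without advancing time (a new reading comes with each control period).
- optics.camera(name): name is "scene" or "top"; returns a dict with "image" (384x512x3 uint8, blue, green, red), "depth" (384x512 float32, m along the optical axis (not along the pixel's ray), 0 where there is no reading), "vfov" (degrees; the focal length in pixels is half the picture's height over the tangent of half this angle, whatever the lens; pixels are square), "cx", "cy" (the principal point, pixels), "world_to_cam" (4x4, takes a point from world to camera coordinates). Camera axes: x right, y up, looking along -z (the intrinsics and any distortion apply to the point x, -y, -z); pixel columns grow to the right and rows downward; lengths in m; the calibration is good to about 2 mm. A picture is of the moment at which its call begins.
- manip.job_done(): hands the job in, once; it reports no verdict.
The state is a dict: "clock": time; "qpos": joint angles; "dq": joint speeds; "tau": joint torques, N m; "tcp_pos": TCP position; "tcp_rot": TCP orientation; "ft_force": force on the tool from outside, world axes, zero at the start; "torque": the same for the moment, N m; "opening": opening from 0.0 (shut) to 1.0 (fully open).
Only numpy, scipy, OpenCV 4.12 (cv2) and the standard library are available. Lean on these libraries where they do the work, as an engineer would, in place of code of your own. Each camera call takes 0.05 s, during which the arm holds its last target. There are 200 camera calls.

## Working session

There is one attempt and no reset: what is moved stays moved. The work goes in short steps, Python scripts to look and compute and a tool call to move; the robot and the scene stay as the last step left them, time stands still between calls to the robot, and variables do not carry over. Pictures are saved under pics/ and viewed, about 8 in all and at most 12, crops included, and the job is handed in when it is done.

Besides the shell and the picture viewer there is one more tool, called after "Emit:" as a command line: name --argument value ..., lists and objects as JSON in quotes. carry_out: Moves the arm, as the interface text tells. Its arguments: {"type":"object","properties":{"jaw":{"type":"array"},"linear":{"type":"array"},"rotation":{"type":"array"},"newtons":{"type":"number"}},"required":["jaw","linear","rotation"]}

```bash
mkdir -p pics; cat > h.py <<'E'
import sys; sys.path.insert(0,'.')
import numpy as np, cv2
from cell import monitor, optics, manip
def shot(n):
    c=optics.camera(n); np.savez(f'{n}.npz',**c); return c
def load(n): return dict(np.load(f'{n}.npz'))
def K(c):
    h=c['image'].shape[0]; f=h/2/np.tan(np.radians(float(c['vfov']))/2); return f,float(c['cx']),float(c['cy'])
def pts(c):
    f,cx,cy=K(c); d=c['depth']; v,u=np.indices(d.shape)
    P=np.stack([(u-cx)/f*d,-(v-cy)/f*d,-d,np.ones_like(d)],-1)
    return (P@np.linalg.inv(c['world_to_cam']).T)[...,:3]
def ray(c,u,v):
    f,cx,cy=K(c); T=np.linalg.inv(c['world_to_cam']); return T[:3,3],T[:3,:3]@np.array([(u-cx)/f,-(v-cy)/f,-1])
def plane(c,u,v,z):
    o,d=ray(c,u,v); return o+d*(z-o[2])/d[2]
def proj(c,p):
    f,cx,cy=K(c); q=c['world_to_cam']@np.append(p,1); return np.array([cx-f*q[0]/q[2],cy+f*q[1]/q[2]])
E
python3 - <<'E'
from h import *
a=shot('scene');b=shot('top')
for c in (a,b): print(K(c),{k:v for k,v in c.items() if k not in('image','depth')})
print(monitor.read_state())
for n,c in(('s',a),('t',b)): cv2.imwrite(f'pics/{n}0.png',c['image'])
E
```

```text
(np.float64(370.20021917318326), 255.8974896130088, 191.37396442564025) {'vfov': 54.82596486801076, 'cx': 255.8974896130088, 'cy': 191.37396442564025, 'world_to_cam': array([[-0.44580386,  0.89511996,  0.00437896,  0.22646603],
       [-0.67372519, -0.33875374,  0.65676501,  0.23138199],
       [ 0.58936685,  0.28983816,  0.75408259, -1.06589747],
       [ 0.        ,  0.        ,  0.        ,  1.        ]])}
(np.float64(400.8994694034379), 257.4167874646278, 187.5047157925822) {'vfov': 51.18167008938978, 'cx': 257.4167874646278, 'cy': 187.5047157925822, 'world_to_cam': array([[-3.74714975e-03, -9.99962176e-01,  7.84890511e-03,
         9.87340368e-04],
       [ 9.89572308e-01, -2.57782175e-03,  1.44013894e-01,
        -5.50452349e-01],
       [-1.43988213e-01,  8.30670078e-03,  9.89544538e-01,
        -8.27581192e-01],
       [ 0.00000000e+00,  0.00000000e+00,  0.00000000e+00,
         1.00000000e+00]])}
{'clock': 0.1, 'qpos': array([ 9.94672906e-01,  1.81467586e-01,  1.60785784e+00,  1.69085780e-05,
        1.35381593e+00, -2.06305417e-01]), 'dq': array([-1.58382303e-05, -2.68062164e-03, -1.76884136e-03,  2.50850037e-03,
       -1.69594414e-03,  6.06146144e-04]), 'tau': array([ 1.05014584e-03, -4.34818840e+01, -3.42694366e+01,  7.02555547e-02,
        3.40571080e-02, -2.33148046e-05]), 'tcp_pos': array([0.20755487, 0.53573584, 0.23792402]), 'tcp_rot': array([[-9.32391680e-01,  3.61448503e-01, -8.57540076e-04],
       [ 3.61449366e-01,  9.32390847e-01, -1.28970988e-03],
       [ 3.33398814e-04, -1.51247208e-03, -9.99998801e-01]]), 'ft_force': array([ 0.14113645, -0.27967241,  0.28633078]), 'torque': array([ 0.04724153, -0.01934205, -0.02061799]), 'opening': 1.0031971488189855}
```

View pics/s0.png

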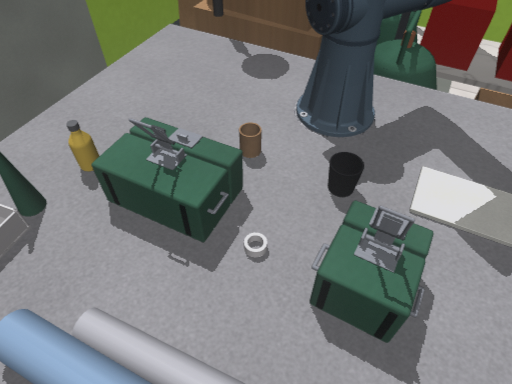

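View pics/t0.png

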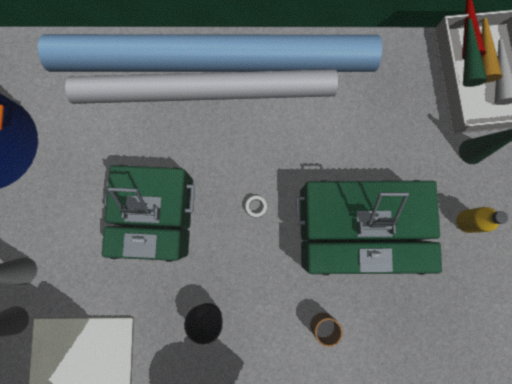

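Scene view: the wide case is at left (~170,175) and the narrow one at right (~375,265). Top view: the wide case spans cols 306-440, rows 180-273. Its lid is at the bottom (towards the robot), keeper ~(376,255), bail bar ~(393,195).

```bash
python3 - <<'E'
from h import *
a=load('scene');b=load('top')
A=cv2.resize(a['image'][105:185,115:215],None,fx=6,fy=6,interpolation=cv2.INTER_CUBIC)
B=cv2.resize(b['image'][180:280,345:425],None,fx=6,fy=6,interpolation=cv2.INTER_CUBIC)
A=cv2.convertScaleAbs(A,alpha=1.5);B=cv2.convertScaleAbs(B,alpha=1.5)
im=np.zeros((600,1100,3),np.uint8); im[:480,:600]=A; im[:600,610:1090]=B
cv2.imwrite('pics/crop.png',cv2.resize(im,(800,436),interpolation=cv2.INTER_AREA))
# case edges from top: green contours
P=pts(b); hsv=cv2.cvtColor(b['image'],cv2.COLOR_BGR2HSV)
m=((P[...,2]>.105)&(P[...,2]<.135)).astype(np.uint8)
n,l,s,ce=cv2.connectedComponentsWithStats(m)
for i in range(1,n):
    if s[i,4]>800:
        q=P[l==i]; print(s[i],cv2.minAreaRect(q[:,:2].astype(np.float32)),np.median(q[:,2]))
for n,c,r in(('top',b,(180,275,345,425)),('scene',a,(105,185,115,215))):
    Q=pts(c); m=np.zeros(Q.shape[:2],bool); m[r[0]:r[1],r[2]:r[3]]=1; m&=(Q[...,2]>.128)&(c['depth']>0)
    v,u=np.nonzero(m); print(n,len(v))
    for k in range(0,len(v),max(1,len(v)//60)): print(u[k],v[k],Q[v[k],u[k]].round(3), end=' | ')
    print()
E
```

```text
[ 105  165   81   62 3624] ((0.5256762504577637, 0.22124825417995453), (0.15025432407855988, 0.11800125241279602), 87.38204956054688) 0.11931470004270256
[ 306  180  134   60 6516] ((0.496713250875473, -0.22487550973892212), (0.25963059067726135, 0.1177104189991951), 89.85244750976562) 0.11888340515192897
[ 102  226   80   36 2438] ((0.43164730072021484, 0.22554704546928406), (0.14898328483104706, 0.06379437446594238), 87.0287094116211) 0.11835353659275855
[ 307  241  135   34 4245] ((0.40239039063453674, -0.2253296971321106), (0.2594679892063141, 0.06347253918647766), 89.78443908691406) 0.11761997114930534
top 775
396 192 [ 0.513 -0.229  0.239] | 379 193 [ 0.512 -0.201  0.24 ] | 391 193 [ 0.511 -0.221  0.241] | 403 193 [ 0.511 -0.241  0.24 ] | 385 194 [ 0.51  -0.21   0.241] | 397 194 [ 0.51  -0.231  0.239] | 379 195 [ 0.509 -0.202  0.237] | 391 195 [ 0.508 -0.221  0.238] | 403 195 [ 0.508 -0.241  0.24 ] | 406 196 [ 0.507 -0.247  0.236] | 379 198 [ 0.504 -0.203  0.232] | 406 199 [ 0.503 -0.249  0.23 ] | 379 201 [ 0.5   -0.205  0.225] | 404 202 [ 0.498 -0.248  0.224] | 378 204 [ 0.496
[... 3021 characters left out ...]
.15 ] | 170 143 [ 0.473 -0.205  0.17 ] | 157 144 [ 0.461 -0.252  0.139] | 168 144 [ 0.468 -0.214  0.16 ] | 156 145 [ 0.464 -0.252  0.138] | 167 145 [ 0.467 -0.219  0.154] | 157 146 [ 0.464 -0.25   0.137] | 168 146 [ 0.466 -0.218  0.152] | 158 147 [ 0.464 -0.247  0.136] | 170 147 [ 0.465 -0.215  0.149] | 164 148 [ 0.464 -0.232  0.139] | 152 149 [ 0.473 -0.257  0.133] | 169 149 [ 0.465 -0.218  0.142] | 166 150 [ 0.466 -0.226  0.137] | 181 150 [ 0.456 -0.196  0.141] | 175 151 [ 0.462 -0.206  0.139] | 172 152 [ 0.465 -0.212  0.137] | 183 152 [ 0.452 -0.195  0.133] | 182 153 [ 0.455 -0.195  0.133] | 175 155 [ 0.472 -0.199  0.14 ] | 179 156 [ 0.466 -0.195  0.133] | 179 158 [ 0.468 -0.195  0.13 ] |
```

View pics/crop.png

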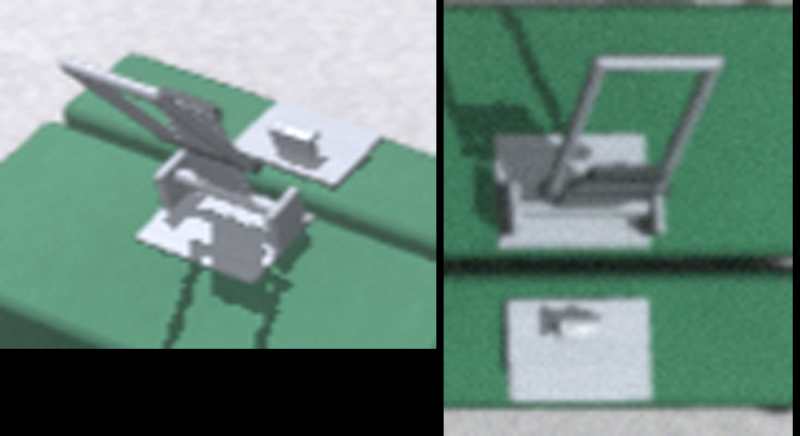

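Emit:
carry_out --jaw '[1,1,1,1,1,1,1,1,1,1]' --linear '[[0,0,-20],[0,0,-20],[0,0,-20],[0,0,-20],[0,0,-20],[0,0,-20],[0,0,-20],[0,0,-20],[0,0,0],[0,0,0]]' --rotation '[[0,0,0.14],[0,0,0.14],[0,0,0.14],[0,0,0.14],[0,0,0.14],[0,0,0.14],[0,0,0.14],[0,0,0.14],[0,0,0.08],[0,0,0]]' --newtons 20

```text
clock: 1.1
tcp_pos: [0.2078, 0.5362, 0.399]
tcp_rot: [[-0.0, 1.0, 0.0], [1.0, 0.0, 0.0], [0.0, 0.0, -1.0]]
ft_force: [-0.5, 0.1, -0.3]
opening: 0.119
```

Emit:
carry_out --jaw '[1,1,1,1,1,1,1,1,1,1]' --linear '[[-38,17,0],[-38,17,0],[-38,17,0],[-38,17,0],[-38,17,0],[-38,17,0],[-38,17,0],[-38,17,0],[-38,17,0],[-38,17,0]]' --rotation '[[0,0,0],[0,0,0],[0,0,0],[0,0,0],[0,0,0],[0,0,0],[0,0,0],[0,0,0],[0,0,0],[0,0,0]]'

```text
clock: 2.1
tcp_pos: [0.3781, 0.1547, 0.3979]
tcp_rot: [[-0.004, 1.0, -0.001], [1.0, 0.004, -0.0], [-0.0, -0.001, -1.0]]
ft_force: [0.9, 0.2, 0.2]
opening: 0.005
```

Emit:
carry_out --jaw '[1,1,1,1,1,1,1,1,1,1]' --linear '[[-38,17,0],[-38,17,0],[-38,17,0],[-38,17,0],[-38,17,0],[-38,17,0],[-38,17,0],[-38,17,0],[-38,17,0],[-38,17,0]]' --rotation '[[0,0,0],[0,0,0],[0,0,0],[0,0,0],[0,0,0],[0,0,0],[0,0,0],[0,0,0],[0,0,0],[0,0,0]]'

```text
clock: 3.1
tcp_pos: [0.5487, -0.225, 0.3974]
tcp_rot: [[-0.003, 1.0, -0.002], [1.0, 0.003, 0.001], [0.001, -0.002, -1.0]]
ft_force: [0.3, 1.2, 0.0]
opening: 0.002
```

Emit:
carry_out --jaw '[1,1,1,1,1,1,1,1]' --linear '[[0,5,25],[0,0,25],[0,0,25],[0,0,25],[0,0,25],[0,0,25],[0,0,23],[0,0,0]]' --rotation '[[0,0,0],[0,0,0],[0,0,0],[0,0,0],[0,0,0],[0,0,0],[0,0,0],[0,0,0]]'

```text
clock: 3.9
tcp_pos: [0.5511, -0.2219, 0.2209]
tcp_rot: [[-0.003, 1.0, -0.007], [1.0, 0.003, 0.005], [0.005, -0.007, -1.0]]
ft_force: [-0.4, 0.2, -1.3]
opening: 0.003
```

Emit:
carry_out --jaw '[1,1,1,1,1,1,1,1,1]' --linear '[[0,-8,0],[0,-8,0],[0,-8,0],[0,-8,0],[0,-8,0],[0,-8,0],[0,-8,0],[0,-6,0],[0,0,0]]' --rotation '[[0,0,0],[0,0,0],[0,0,0],[0,0,0],[0,0,0],[0,0,0],[0,0,0],[0,0,0],[0,0,0]]'

```text
clock: 4.8
tcp_pos: [0.4908, -0.2236, 0.2257]
tcp_rot: [[-0.001, 1.0, -0.0], [1.0, 0.001, 0.0], [0.0, -0.0, -1.0]]
ft_force: [0.2, -1.0, -0.2]
opening: 0.005
```

```bash
python3 - <<'E'
from h import *
a=shot('scene');b=shot('top')
A=cv2.resize(a['image'][70:190,100:230],None,fx=4,fy=4,interpolation=cv2.INTER_CUBIC)
cv2.imwrite('pics/c2.png',cv2.convertScaleAbs(A,alpha=1.4))
print(monitor.read_state()['tcp_pos'],monitor.read_state()['ft_force'])
E
```

```text
[ 0.49158878 -0.22366217  0.22582997] [ 0.9124133   0.60232948 -0.16713645]
```

View pics/c2.png

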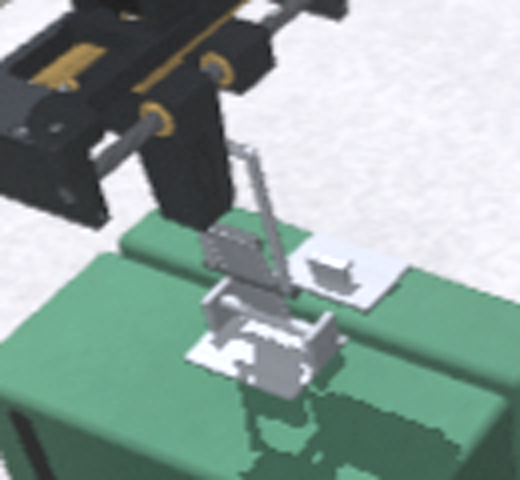

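The finger sits behind the loop, which is near upright (bar at crop ~(240,150)), and the lever still stands. I'll push on past upright.

Emit:
carry_out --jaw '[1,1,1,1,1,1,1,1]' --linear '[[0,-8,0],[0,-8,0],[0,-8,0],[0,-8,0],[0,-5,0],[0,0,0],[0,0,0],[0,0,0]]' --rotation '[[0,0,0],[0,0,0],[0,0,0],[0,0,0],[0,0,0],[0,0,0],[0,0,0],[0,0,0]]'

```text
clock: 5.7
tcp_pos: [0.4548, -0.2237, 0.2258]
tcp_rot: [[-0.001, 1.0, 0.0], [1.0, 0.001, -0.0], [-0.0, 0.0, -1.0]]
ft_force: [-1.1, -0.1, -0.7]
opening: 0.005
```

```bash
python3 - <<'E'
from h import *
a=shot('scene');b=shot('top')
A=cv2.resize(a['image'][70:190,100:230],None,fx=4,fy=4,interpolation=cv2.INTER_CUBIC)
cv2.imwrite('pics/c3.png',cv2.convertScaleAbs(A,alpha=1.4))
Q=pts(a); r=(105,175,130,215); m=np.zeros(Q.shape[:2],bool); m[r[0]:r[1],r[2]:r[3]]=1; m&=(Q[...,2]>.125)&(Q[...,2]<.21)&(a['depth']>0)&(abs(Q[...,1]+.225)<.03)
v,u=np.nonzero(m)
for k in range(0,len(v),max(1,len(v)//60)): print(u[k],v[k],Q[v[k],u[k]].round(3), end=' | ')
E
```

```text
151 125 [ 0.472 -0.243  0.2  ] | 151 127 [ 0.475 -0.241  0.198] | 151 128 [ 0.475 -0.242  0.195] | 160 128 [ 0.471 -0.222  0.199] | 158 129 [ 0.475 -0.224  0.199] | 154 130 [ 0.474 -0.237  0.191] | 163 130 [ 0.473 -0.214  0.199] | 160 131 [ 0.475 -0.22   0.196] | 177 131 [ 0.396 -0.25   0.126] | 160 132 [ 0.475 -0.222  0.192] | 172 132 [ 0.412 -0.249  0.136] | 181 132 [ 0.394 -0.24   0.126] | 162 133 [ 0.474 -0.218  0.191] | 171 133 [ 0.417 -0.248  0.137] | 181 133 [ 0.405 -0.231  0.134] | 158 134 [ 0.473 -0.229  0.184] | 167 134 [ 0.429 -0.248  0.143] | 179 134 [ 0.41  -0.233  0.134] | 150 135 [ 0.471 -0.253  0.17 ] | 159 135 [ 0.472 -0.229  0.18 ] | 177 135 [ 0.413 -0.236  0.133] | 186 135 [ 0.404 -0.219  0.133] | 154 136 [ 0.468 -0.247  0.168] | 163 136 [ 0.471 -0.22   0.181] | 182 136 [ 0.412 -0.224  0.134] | 192 136 [ 0.396 -0.211  0.127] | 160 137 [ 0.472 -0.228  0.175] | 180 137 [ 0.412 -0.23   0.129] | 193 137 [ 0.399 -0.205  0.129] | 162 138 [ 0.471 -0.224  0.173] | 184 138 [ 0.411 -0.22   0.129] | 193 138 [ 0.402 -0.203  0.129] | 163 139 [ 0.469 -0.224  0.17 ] | 185 139 [ 0
[... 311 characters left out ...]
.157] | 164 143 [ 0.468 -0.225  0.159] | 173 143 [ 0.467 -0.202  0.166] | 162 144 [ 0.467 -0.232  0.152] | 172 144 [ 0.47  -0.203  0.166] | 162 145 [ 0.465 -0.234  0.147] | 156 146 [ 0.464 -0.253  0.136] | 165 146 [ 0.465 -0.227  0.147] | 159 147 [ 0.465 -0.244  0.137] | 168 147 [ 0.466 -0.218  0.149] | 164 148 [ 0.463 -0.233  0.138] | 182 148 [ 0.451 -0.196  0.143] | 169 149 [ 0.465 -0.218  0.143] | 166 150 [ 0.465 -0.227  0.136] | 179 150 [ 0.459 -0.198  0.143] | 172 151 [ 0.463 -0.213  0.138] | 181 151 [ 0.457 -0.195  0.14 ] | 178 152 [ 0.466 -0.196  0.144] | 177 153 [ 0.468 -0.197  0.143] | 181 154 [ 0.457 -0.196  0.132] | 180 157 [ 0.463 -0.196  0.128] | 178 160 [ 0.47  -0.196  0.125] |
```

View pics/c3.png

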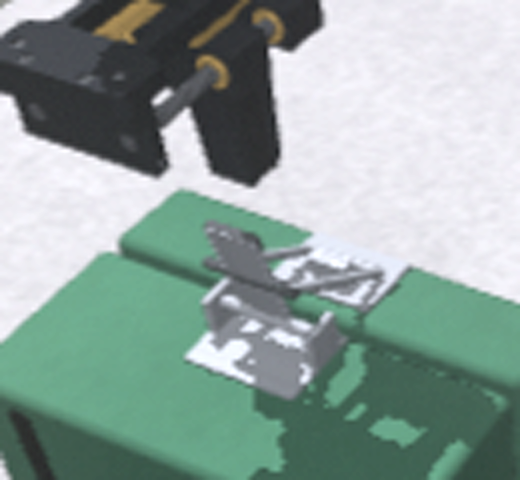

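The bar has dropped in front of the keeper at about (0.395,-0.225,0.123), and the lever still stands at ~80 deg. Next: come in front of the lever and press along its arc.

Emit:
carry_out --jaw '[1,1,1,1,1,1,1,1]' --linear '[[0,-9,0],[0,-9,0],[0,0,12],[0,0,12],[0,0,12],[0,0,0],[0,8,0],[0,8,0]]' --rotation '[[0,0,0],[0,0,0],[0,0,0],[0,0,0],[0,0,0],[0,0,0],[0,0,0],[0,0,0]]'

```text
clock: 6.6
tcp_pos: [0.4535, -0.2239, 0.1901]
tcp_rot: [[-0.001, 1.0, 0.001], [1.0, 0.001, -0.0], [-0.0, 0.001, -1.0]]
ft_force: [0.0, 0.2, -0.0]
opening: 0.006
```

Emit:
carry_out --jaw '[1,1,1,1,1,1,1,1]' --linear '[[0,6,1.5],[0,6,2],[0,6,2],[0,4,2.5],[0,4,3],[0,4,3],[0,0,0],[0,0,0]]' --rotation '[[0,0,0],[0,0,0],[0,0,0],[0,0,0],[0,0,0],[0,0,0],[0,0,0],[0,0,0]]'

```text
clock: 7.4
tcp_pos: [0.4825, -0.2235, 0.1755]
tcp_rot: [[-0.001, 1.0, -0.0], [1.0, 0.001, 0.0], [0.0, -0.0, -1.0]]
ft_force: [-1.0, 0.3, 0.5]
opening: 0.004
```

```bash
python3 - <<'E'
from h import *
a=shot('scene')
A=cv2.resize(a['image'][70:190,100:230],None,fx=4,fy=4,interpolation=cv2.INTER_CUBIC)
cv2.imwrite('pics/c4.png',cv2.convertScaleAbs(A,alpha=1.4))
E
```

```text
(no output)
```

View pics/c4.png

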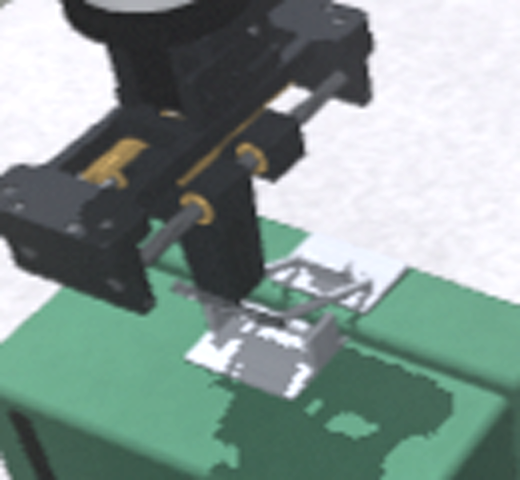

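The lever is pressed to about 45 deg with the loop still round the keeper, so I continue.

Emit:
carry_out --jaw '[1,1,1,1,1,1,1]' --linear '[[0,4,3.5],[0,3,4],[0,3,4],[0,2,4.5],[0,2,4.5],[0,2,4.5],[0,0,0]]' --rotation '[[0,0,0],[0,0,0],[0,0,0],[0,0,0],[0,0,0],[0,0,0],[0,0,0]]'

```text
clock: 8.15
tcp_pos: [0.4984, -0.2233, 0.1496]
tcp_rot: [[-0.001, 1.0, -0.001], [1.0, 0.001, 0.001], [0.001, -0.001, -1.0]]
ft_force: [-0.1, -0.2, 0.3]
opening: 0.005
```

Emit:
carry_out --jaw '[1,1,1,1,1,1]' --linear '[[0,1,4],[0,1,4],[0,0,4],[0,0,2],[0,0,0],[0,0,0]]' --rotation '[[0,0,0],[0,0,0],[0,0,0],[0,0,0],[0,0,0],[0,0,0]]'

```text
clock: 8.75
tcp_pos: [0.5006, -0.2237, 0.1381]
tcp_rot: [[-0.001, 1.0, -0.0], [1.0, 0.001, -0.0], [-0.0, -0.0, -1.0]]
ft_force: [-6.3, 3.3, 14.1]
opening: 0.001
```

Emit:
carry_out --jaw '[1,1,1,1]' --linear '[[0,0,2],[0,0,1],[0,0,0],[0,0,0]]' --rotation '[[0,0,0],[0,0,0],[0,0,0],[0,0,0]]'

```text
clock: 9.15
tcp_pos: [0.5006, -0.2237, 0.1377]
tcp_rot: [[-0.002, 1.0, -0.0], [1.0, 0.002, -0.001], [-0.001, -0.0, -1.0]]
ft_force: [-13.5, 8.3, 31.1]
opening: 0.004
```

```bash
python3 - <<'E'
from h import *
a=shot('scene'); b=shot('top')
A=cv2.resize(a['image'][70:190,100:230],None,fx=4,fy=4,interpolation=cv2.INTER_CUBIC)
cv2.imwrite('pics/c5.png',cv2.convertScaleAbs(A,alpha=1.4))
E
```

```text
(no output)
```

View pics/c5.png

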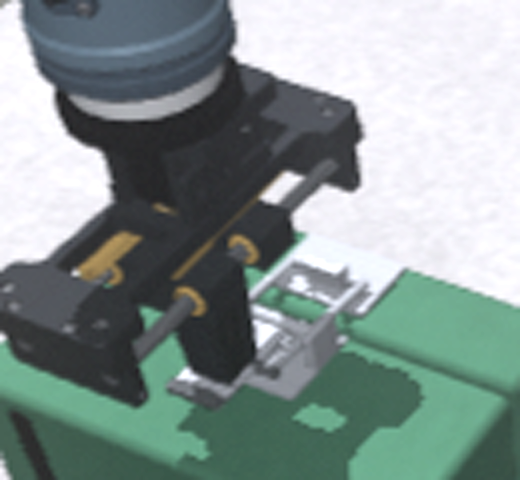

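The lever lies flat under the finger, and force rose without further travel, so it's on its stop. I'll retreat and check.

Emit:
carry_out --jaw '[1,1,1,1,1,1,1,1,1,1]' --linear '[[0,0,-3],[0,0,-5],[0,0,-20],[0,0,-30],[0,0,-30],[0,0,-30],[0,0,-30],[0,30,-10],[0,30,0],[0,0,0]]' --rotation '[[0,0,0],[0,0,0],[0,0,0],[0,0,0],[0,0,0],[0,0,0],[0,0,0],[0,0,0],[0,0,0],[0,0,0]]'

```text
clock: 10.25
tcp_pos: [0.5627, -0.2235, 0.2913]
tcp_rot: [[-0.002, 1.0, 0.001], [1.0, 0.002, -0.0], [-0.0, 0.001, -1.0]]
ft_force: [-0.6, -0.3, -0.7]
opening: 0.01
```

```bash
python3 - <<'E'
from h import *
a=shot('scene'); b=shot('top')
A=cv2.resize(a['image'][100:190,100:230],None,fx=6,fy=6,interpolation=cv2.INTER_CUBIC)
cv2.imwrite('pics/c6.png',cv2.convertScaleAbs(A,alpha=1.4))
Q=pts(a); m=(Q[...,2]>.122)&(Q[...,2]<.16)&(a['depth']>0)&(abs(Q[...,1]+.225)<.03)&(Q[...,0]>.38)&(Q[...,0]<.54)
v,u=np.nonzero(m); print(len(v))
o=np.argsort(Q[m][:,0]); q=Q[m][o]
for k in range(0,len(q),max(1,len(q)//70)): print(u[o[k]],v[o[k]],q[k].round(3), end=' | ')
print(monitor.read_state()['tcp_pos'],monitor.read_state()['ft_force'])
E
```

```text
874
189 132 [ 0.383 -0.227  0.122] | 182 131 [ 0.387 -0.243  0.122] | 196 137 [ 0.391 -0.204  0.123] | 179 132 [ 0.393 -0.247  0.122] | 192 138 [ 0.397 -0.21   0.122] | 195 141 [ 0.402 -0.199  0.122] | 186 138 [ 0.409 -0.216  0.129] | 178 134 [ 0.41  -0.235  0.134] | 186 140 [ 0.412 -0.215  0.126] | 175 138 [ 0.414 -0.243  0.122] | 190 142 [ 0.415 -0.203  0.128] | 184 138 [ 0.415 -0.217  0.134] | 181 137 [ 0.416 -0.224  0.135] | 184 140 [ 0.417 -0.216  0.129] | 181 138 [ 0.418 -0.223  0.133] | 171 136 [ 0.418 -0.249  0.129] | 187 142 [ 0.42  -0.207  0.13 ] | 181 143 [ 0.421 -0.222  0.123] | 187 146 [ 0.424 -0.206  0.122] | 181 145 [ 0.427 -0.218  0.123] | 168 140 [ 0.43  -0.249  0.127] | 165 140 [ 0.437 -0.251  0.132] | 164 142 [ 0.443 -0.249  0.132] | 182 148 [ 0.45  -0.197  0.142] | 182 153 [ 0.455 -0.196  0.132] | 177 151 [ 0.459 -0.203  0.138] | 179 151 [ 0.461 -0.197  0.143] | 158 145 [ 0.462 -0.248  0.139] | 156 145 [ 0.463 -0.253  0.138] | 170 151 [ 0.464 -0.218  0.136] | 156 146 [ 0.464 -0.252  0.136] | 159 147 [ 0.465 -0.244  0.137] | 178 153 [ 0.466 -0.196  0.141] | 170 152
[... 688 characters left out ...]
6 158 [ 0.494 -0.23   0.137] | 153 157 [ 0.495 -0.237  0.138] | 165 163 [ 0.496 -0.208  0.135] | 148 156 [ 0.497 -0.248  0.138] | 155 160 [ 0.499 -0.229  0.136] | 160 163 [ 0.501 -0.215  0.136] | 149 159 [ 0.502 -0.241  0.137] | 160 165 [ 0.505 -0.213  0.134] | 152 162 [ 0.507 -0.23   0.137] | 153 163 [ 0.509 -0.226  0.138] | 150 163 [ 0.511 -0.232  0.137] | 155 166 [ 0.513 -0.219  0.136] | 148 164 [ 0.515 -0.234  0.137] | 153 167 [ 0.517 -0.22   0.137] | 148 166 [ 0.52  -0.229  0.139] | 154 169 [ 0.522 -0.214  0.139] | 154 170 [ 0.524 -0.212  0.139] | 143 168 [ 0.527 -0.238  0.135] | 145 169 [ 0.527 -0.232  0.135] | [ 0.5602233  -0.2232354   0.29052514] [-0.42245928  0.18463496  0.12162099]
```

View pics/c6.png

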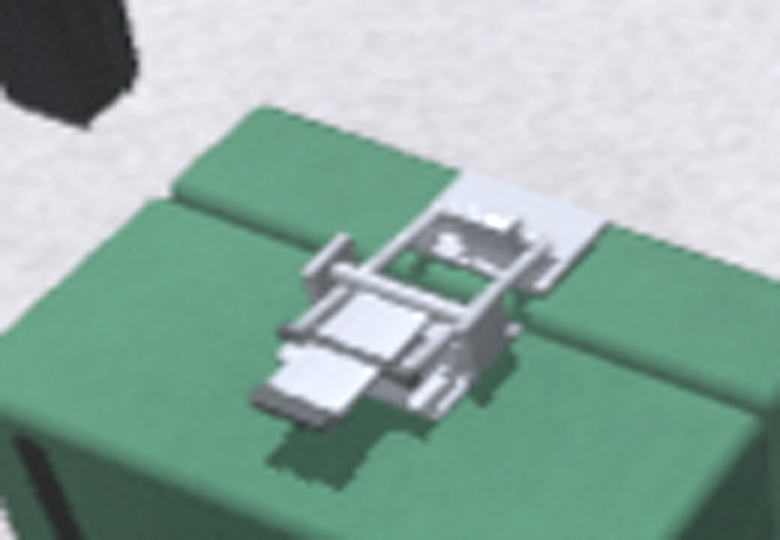

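The lever is level (face z 0.136-0.139 from x 0.47 to 0.527), the loop is round the keeper, and the lid is drawn in (tab moved ~5 mm to the rear). The gripper is clear.

```bash
python3 - <<'E'
from h import *
b=shot('top'); Q=pts(b); m=(Q[...,2]>.225)&(Q[...,2]<.26); m[:,200:]=0
print(np.median(Q[m],0).round(3),m.sum())
print(manip.job_done())
E
```

```text
[0.516 0.221 0.248] 161
the job is handed in; nothing more can be done
None
```

The wide case is latched and the job is handed in at about 10.4 s of the 35 s allowed; no verdict was reported.

With the fingers closed, I pushed the loop past upright from behind and it fell in front of the keeper. At that point the bar was at about (0.395, -0.225, 0.123), and the lever still stood at about 80°. I then pressed the lever along its arc down to its stop, reaching about 35 N, and drew the gripper clear.

**Last checks, after release:**
- **Lever:** it stayed level, with its face at z = 0.136–0.139 along its whole length.
- **Lid:** the keeper tab had moved about 5 mm to the rear, so the lid is drawn in.
- **Loop:** it lies round the keeper tab. The bar is mostly hidden under the lip, so I judged its seating from the legs and the lid, not by measuring the bar itself.
- **Narrow case:** its loop still stands raised, at about (0.516, 0.221, 0.248). I have no matching measurement from the start, but the arm only passed high over that side at the beginning.
- **Robot:** contact force was near zero and the gripper was clear of everything.

No check failed.

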